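# Clip the record sheet to its board

### The job

At the vaccination table, take the large spring clip off the storage rail and clip it from above onto the top edge of the wide board that carries the record sheet, at the middle of that edge, so that it grips board and sheet, upright and squarely, and let go of it. Leave the small clip on its rail.

Things in the scene. Friction and masses are not known exactly. Their poses are not given: they have to be found in the camera images.
- clip_coil (a point): Large black spring clip, 80 g. Point: middle of its spring coil, the hinge. y along the coil and the edge gripped, x across, z up. Two handles, 35 mm wide (y), rise in a V to 40 mm above the coil, 44 mm apart over their outsides at the top. Squeezed along x like a clothes peg (9 N), they stop firmly, upright, 20 mm apart, with the jaws open; any firm grip does it. Let go, the jaws close.
- clip_lips (a point): Point between the large clip's rubber lips, 45 mm below the coil; axes as the coil's. The lips are 44 mm wide (y), 10 mm high (5 mm above and below this point); squeezed handles open them to about 30 mm, released they grip with about 4 N. Parked on the rail, an upright aluminium fin 6 mm thick, 240 mm long, 85 mm high; the lips overlap it by 20 mm.
- board_edge (a point): Middle of the top edge of the wide upright board: brown wood, 180 mm wide, 6 mm thick, white record sheet on both faces, fixed to the table. The point lies on top of the edge, 125 mm above the table; y along the edge, x across it, z up. The narrow bare panel (100 mm wide, no sheet, same height) standing nearby is not wanted.
- small_clip_coil (a point): Small black spring clip on the same rail, of the same form at about 0.6 of the size (22 mm wide, handles reaching 24 mm above the coil); to be left alone. The point is the middle of its coil; axes as the large clip's.
Not all that is in view belongs to the job. Leave any green or white look-alike of the part that bears clip_coil alone.

How it is judged:
By the outcome, as a careful person would: the job done as asked, in the order asked, and still so for the second after the job is handed in, with the robot touching nothing.
It also fails if it takes over 35 s, if anything falls off the work surface, if the arm or the gripper's body presses on something with over 40 N, if the wrist force passes 120 N, or if a joint passes its speed limit or range.

### The arm

A 6-joint arm with a two-finger parallel gripper is mounted at the origin on the work surface. World frame = base frame: x ahead of the robot, y to its left, z up, the work surface at z = 0. Lengths are in m, angles in degrees, forces in N, time in s.
With the tool pointing down it reaches from about 0.35 to 0.875 m from the base axis. Payload 4.2 kg.
Tool frame: the origin (TCP) lies on the centre line of the jaws, within the pads' length; the fingertips stand tip_reach ahead of it and the grasp point (between the pads) is the TCP (tip_reach is the distance from the TCP to the fingertips, in m); z points along the fingers, y is the line along which they close (so a half turn about z gives the same grasp; the last joint's range is limited). The gripper opens to 87 mm and grips with 3 to 60 N. Pads are 19 mm wide; open, the fingers measure 117 mm over their backs; the gripper's body (75 mm by 190 mm) begins 51 mm behind the grasp point.
Start: joints at [-58.751, 22.042, 0.453, 0, -68.411, -14.817], TCP at [0.177, -0.599, 0.242] pointing down, gripper open.
Joint ranges: [-179.83, 179.83], [-69.29, 118.12], [-61.27, 80.66], [-181.25, 117.63], [-171.15, -9.14], [-177.46, 177.46]. Speed limits (degrees/s): [159.86, 159.86, 180, 180, 180, 180].

### API

Orientations are given as a 3x3 rotation matrix whose columns are the frame's x, y, z axes.
In Python, from station import sense, capture, finish_job, tip_reach gives the robot as it stands.
- The arm moves only by the tool arm_command, never from a script. Its argument "deltas" is a list of rows, each a list of 7 numbers: the turn, a rotation vector about the tool's x, y, z in rad, then the shift along the tool's x, y, z in cm, then the closure, from -1 (fully open) to 1 (shut), so that 0 is half open. In form: [[rx, ry, rz, dx, dy, dz, hand], ...]. A call has 1 to 8 rows; each row is the pose to reach, as a shift and turn from the pose commanded when the call began, along the tool's axes at that moment; what a row does not reach only later rows make up. A row lasts 1/12 s, in which the tool goes at most 41.7 mm and 7.16 degrees, less where a joint would pass 70% of its speed; a pose out of reach is approached as far as the arm can. A call with a gripper value outside its range is refused whole. The fingers move at their own pace and stop on an object; the grip force is fixed at half the most. Time passes only in rows, so rows that repeat a pose let the fingers close. It gives the time, the measured TCP pose, the force, the opening and the grip force at its end, in the units of the state.
- sense(): the state, without advancing time (a new reading comes with each control period).
- capture(name): name is "scene" or "top" or "wrist"; returns a dict with "pixels" (400x640x3 uint8, blue, green, red), "fovy" (degrees; the focal length in pixels is half the picture's height over the tangent of half this angle, whatever the lens; pixels are square), "cx", "cy" (the principal point, pixels), "k1" (the pictures are not rectified: a ray, as slopes to the right and down, at radius r is drawn at 1 + k1 r^2 times it, then the intrinsics apply), "rvec" (rotation vector, rad) and "tvec" (3), from world to camera coordinates, as OpenCV has them. Camera axes: x right, y down, z forward; pixel columns grow to the right and rows downward; lengths in m; the calibration is good to about 2 mm. A picture is of the moment at which its call begins. There is no depth.
- finish_job(): hands the job in; it is judged then, once.
The state is a dict: "time_s": time; "joints": joint angles; "joint_velocities": joint speeds; "effort": joint torques, N m; "tcp_pos": TCP position; "ee_rot": TCP orientation; "wrist_force": force on the tool from outside, world axes, zero at the start; "moment": the same for the moment, N m; "gripper_width": opening from 0.0 (shut) to 1.0 (fully open); "gripper_force": force on a finger pad.
Only numpy, scipy, OpenCV 4.12 (cv2) and the standard library are available. Lean on these libraries where they do the work, as an engineer would, in place of code of your own. Each camera call takes 0.05 s, during which the arm holds its last target. There are 200 camera calls.

## Working session

There is one attempt and no reset: what is moved stays moved. The work goes in short steps, Python scripts to look and compute and a tool call to move; the robot and the scene stay as the last step left them, time stands still between calls to the robot, and variables do not carry over. Pictures are saved under pics/ and viewed, at most 10 in all, crops included, and the job is handed in when it is done.

Besides the shell and the picture viewer there is one more tool, called in YAML: its name, and indented under it one key for each argument. arm_command: Moves the arm, as the interface text tells. Its arguments: {"type":"object","properties":{"deltas":{"type":"array"}},"required":["deltas"]}

```bash
ls; mkdir -p pics; cat > h.py <<'E'
import numpy as np,cv2
from station import sense,capture,finish_job,tip_reach
def cam(n):
    c=capture(n); im=np.array(c["pixels"],np.uint8); f=im.shape[0]/2/np.tan(np.radians(c["fovy"])/2)
    R=cv2.Rodrigues(np.array(c["rvec"],float))[0]; t=np.array(c["tvec"],float).ravel()
    return dict(im=im,f=f,cx=c["cx"],cy=c["cy"],k1=c["k1"],R=R,t=t,C=-R.T@t)
def ray(c,u,v):
    p=np.array([(u-c["cx"])/c["f"],(v-c["cy"])/c["f"]]); q=p.copy()
    for _ in range(20): q=p/(1+c["k1"]*(q@q))
    d=c["R"].T@np.array([q[0],q[1],1]); return d/np.linalg.norm(d)
def onz(c,u,v,z):
    d=ray(c,u,v); return c["C"]+d*(z-c["C"][2])/d[2]
def tri(c1,p1,c2,p2):
    d1,d2=ray(c1,*p1),ray(c2,*p2); s=np.linalg.lstsq(np.c_[d1,-d2],c2["C"]-c1["C"],rcond=None)[0]
    a,b=c1["C"]+s[0]*d1,c2["C"]+s[1]*d2; return (a+b)/2,np.linalg.norm(a-b)
def proj(c,P):
    q=c["R"]@np.array(P)+c["t"]; q=q[:2]/q[2]; q=q*(1+c["k1"]*(q@q)); return q*c["f"]+[c["cx"],c["cy"]]
E
python3 - <<'E'
from h import *
s=sense(); print(s["tcp_pos"],s["ee_rot"],s["gripper_width"],tip_reach)
for n in("scene","top"):
    c=cam(n); cv2.imwrite(f"pics/{n}0.png",c["im"]); print(n,c["C"],c["R"][2],c["f"],c["k1"])
E
```

```text
pics
[ 0.17663103 -0.59890738  0.24045774] [[-9.59221812e-01 -2.82653424e-01 -7.47037633e-04]
 [-2.82654386e-01  9.59219498e-01  2.11007324e-03]
 [ 1.20153637e-04  2.23518174e-03 -9.99997495e-01]] 1.0003958736552332 0.019
scene [ 1.32686142 -0.33491339  0.69109719] [-0.8037396   0.25120846 -0.53934865] 382.9856009492311 0.004499287043482417
top [ 0.44605023 -0.09658608  1.38881794] [ 0.06968693 -0.00746349 -0.99754099] 432.11256182930464 -0.05770257696857975
```

View pics/scene0.png

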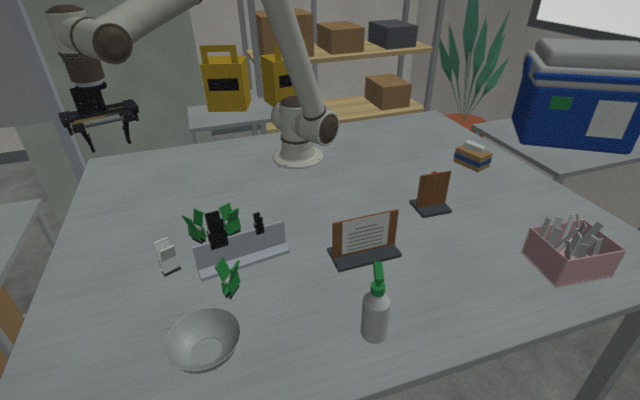

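View pics/top0.png

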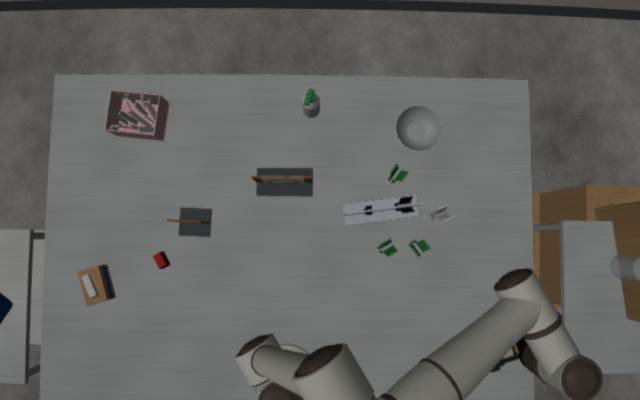

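The scene view shows the rail with the large clip (216,230) and small clip (259,222), the board with sheet (365,233), and the narrow panel (433,190). In the top view the rail runs (343,212)–(420,203), the large clip is at (404,205), the board is at (252..313,179), and green/white decoys surround the rail.

```bash
python3 - <<'E'
from h import *
c=cam("top"); s=cam("scene")
a=cv2.resize(c["im"][160:265,235:455],None,fx=3.6,fy=3.6,interpolation=cv2.INTER_CUBIC)
b=cv2.resize(s["im"][165:310,150:410],None,fx=3,fy=3,interpolation=cv2.INTER_CUBIC)
cv2.imwrite("pics/tz.png",a);cv2.imwrite("pics/sz.png",b)
for p,z in [((404,205),.13),((368,211),.1),((252,178),.125),((313,179),.125),((343,212),.085),((420,203),.085),((398,174),.05),((388,248),.05),((420,247),.05),((440,213),.05)]: print(p,onz(c,*p,z).round(3))
E
```

```text
(404, 205) [ 0.534 -0.348  0.13 ]
(368, 211) [ 0.517 -0.245  0.1  ]
(252, 178) [0.609 0.1   0.125]
(313, 179) [ 0.608 -0.08   0.125]
(343, 212) [ 0.514 -0.171  0.085]
(420, 203) [ 0.544 -0.405  0.085]
(398, 174) [ 0.637 -0.345  0.05 ]
(388, 248) [ 0.406 -0.314  0.05 ]
(420, 247) [ 0.41  -0.413  0.05 ]
(440, 213) [ 0.516 -0.477  0.05 ]
```

View pics/tz.png

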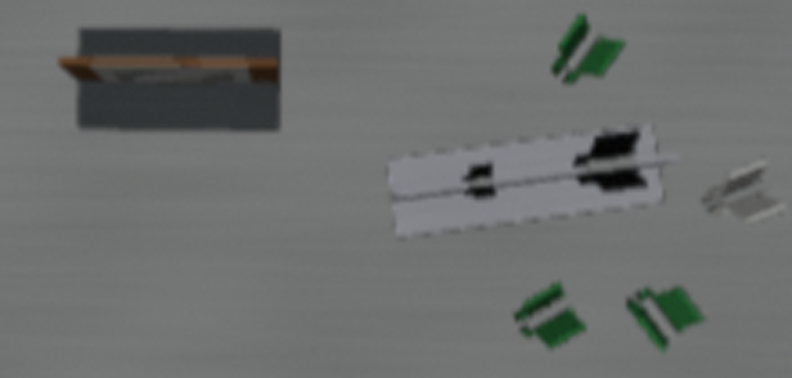

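View pics/sz.png

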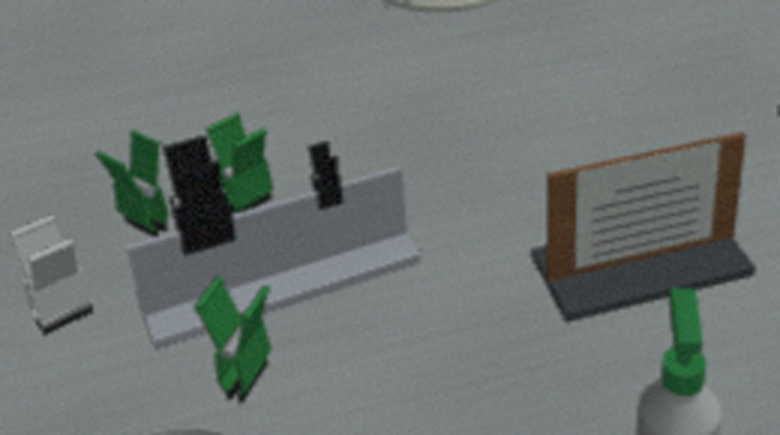

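The crops give the rail top line, crop (390,198)–(678,156); the large clip's handle tops around crop (620,160) in the top view; and the board edge, crop (60,62)–(278,60) in the top view and (744,135)–(548,173) in the scene view.

```bash
python3 - <<'E'
from h import *
c=cam("top"); s=cam("scene")
T=lambda u,v:(235+u/3.6,160+v/3.6); S=lambda u,v:(150+u/3,165+v/3)
for n,t,q,z in [("boardL",(60,62),(744,135),.125),("boardR",(278,60),(548,173),.125),("railL",(390,198),(403,170),.085),("railR",(678,156),(128,245),.085)]:
    print(n,onz(c,*T(*t),z).round(4),onz(s,*S(*q),z).round(4),tri(c,T(*t),s,S(*q)))
print(onz(c,*T(620,160),.155).round(4))
st=sense(); R=np.array(st["ee_rot"])
P=np.array([.535,-.345,.26])
from scipy.spatial.transform import Rotation as Ro
a=np.radians(7.3); y=np.array([np.cos(a),np.sin(a),0]); z=np.array([0,0,-1.]); G=np.c_[np.cross(y,z),y,z]
print(R.T@(P-st["tcp_pos"])*100, Ro.from_matrix(R.T@G).as_rotvec())
E
```

```text
boardL [0.6111 0.1009 0.125 ] [0.6177 0.1021 0.125 ] (array([0.61240066, 0.10324503, 0.12098939]), np.float64(0.003697107394660648))
boardR [ 0.6149 -0.0775  0.125 ] [ 0.6132 -0.0748  0.125 ] (array([ 0.61500678, -0.07652906,  0.12660771]), np.float64(0.002015013302139758))
railL [ 0.5049 -0.1724  0.085 ] [ 0.516  -0.1761  0.085 ] (array([ 0.50510258, -0.17339276,  0.07670925]), np.float64(0.0010956654053157664))
railR [ 0.5432 -0.4156  0.085 ] [ 0.5414 -0.4131  0.085 ] (array([ 0.54314395, -0.4140308 ,  0.08668041]), np.float64(0.002348699114921396))
[ 0.5342 -0.3518  0.155 ]
[-41.55221006  14.25798906  -1.8749668 ] [ 5.07842863e-04 -7.17843217e-04  1.73015918e+00]
```

arm_command:
  deltas:
    - [0, 0, -0.12, -3.5, 1.2, -0.5, -1]
    - [0, 0, -0.24, -7, 2.4, -1, -1]
    - [0, 0, -0.36, -10.5, 3.6, -1.5, -1]
    - [0, 0, -0.48, -14, 4.8, -2, -1]
    - [0, 0, -0.6, -17.5, 6, -2.5, -1]
    - [0, 0, -0.71, -21, 7.2, -3, -1]
    - [0, 0, -0.82, -24.5, 8.4, -3.5, -1]
    - [0, 0, -0.92, -28, 9.6, -4, -1]

```text
time_s: 0.97
tcp_pos: [0.4195, -0.4268, 0.282]
ee_rot: [[-0.351, -0.936, 0.0], [-0.936, 0.351, -0.0], [0.0, -0.0, -1.0]]
wrist_force: [0.9, -0.2, 0.3]
gripper_width: 1.003
gripper_force: 0.0
```

```bash
cat > go.py <<'E'
from h import *
import sys
from scipy.spatial.transform import Rotation as Ro
# go.py x y z yaw : prints the move in tool axes to pose with tool y at yaw deg
def go(P,yaw):
    st=sense(); R=np.array(st["ee_rot"]); a=np.radians(yaw); y=np.array([np.cos(a),np.sin(a),0]); z=np.array([0,0,-1.]); G=np.c_[np.cross(y,z),y,z]
    print("t",st["time_s"],"tcp",np.round(st["tcp_pos"],4),"yaw",np.degrees(np.arctan2(R[1,1],R[0,1])).round(2),"F",np.round(st["wrist_force"],1),st["gripper_width"],st["gripper_force"])
    print("rot",Ro.from_matrix(R.T@G).as_rotvec().round(4),"cm",(R.T@(np.array(P)-st["tcp_pos"])*100).round(2))
if __name__=="__main__":
    v=list(map(float,sys.argv[1:])); go(v[:3],v[3])
E
python3 go.py .535 -.35 .3 188.5
```

```text
t 0.9667 tcp [ 0.4195 -0.4268  0.282 ] yaw 159.45 F [ 0.9 -0.2  0.3] 1.0028801311356788 0.0
rot [-2.00e-04 -1.00e-04 -5.07e-01] cm [-11.25  -8.12  -1.8 ]
```

arm_command:
  deltas:
    - [0, 0, -0.12, -3, -2, -0.5, -1]
    - [0, 0, -0.24, -6, -4, -1, -1]
    - [0, 0, -0.36, -9, -6, -1.5, -1]
    - [0, 0, -0.47, -11, -8, -1.8, -1]
    - [0, 0, -0.507, -11.2, -8.1, -1.8, -1]
    - [0, 0, -0.507, -11.2, -8.1, -1.8, -1]
    - [0, 0, -0.507, -11.2, -8.1, -1.8, -1]

```text
time_s: 1.55
tcp_pos: [0.5337, -0.352, 0.2991]
ee_rot: [[0.142, -0.99, -0.001], [-0.99, -0.142, 0.0], [-0.0, 0.001, -1.0]]
wrist_force: [-0.5, 0.5, -0.4]
gripper_width: 1.0
gripper_force: 0.0
```

```bash
python3 - <<'E'
from h import *
from go import go
go([.535,-.35,.3],188.5)
c=cam("wrist"); print(c["C"],c["R"][2],c["f"]); cv2.imwrite("pics/w1.png",c["im"])
E
```

```text
t 1.55 tcp [ 0.5337 -0.352   0.2991] yaw -171.84 F [-0.5  0.5 -0.4] 0.9997155414619607 0.0
rot [ 0.0009  0.0005 -0.006 ] cm [-0.18 -0.15 -0.09]
[ 0.54618049 -0.43271865  0.44107179] [-0.04299791  0.29801273 -0.95359299] 285.224571886426
```

View pics/w1.png

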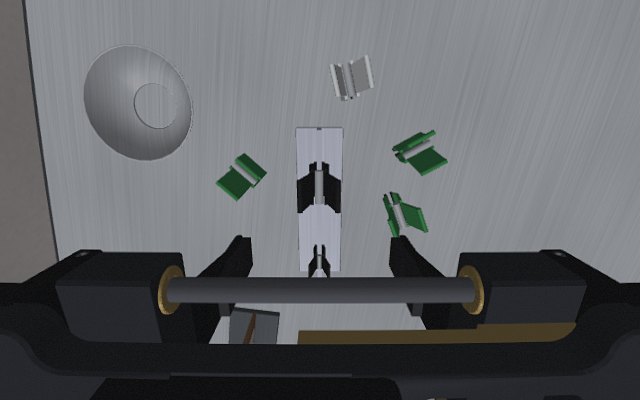

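Wrist view: the large clip is centred near (319,190), with handle tops at columns ~298 and ~341. The small clip is at (319,262), and the rail stands vertically in the image.

```bash
python3 - <<'E'
from h import *
c=cam("wrist"); g=c["im"].max(2); m=(g<75)
for v in range(156,222,4):
    u=np.where(m[v,285:355])[0]+285; print(v, "".join('#' if x else '.' for x in m[v,290:350]))
cv2.imwrite("pics/w1z.png",cv2.resize(c["im"][120:280,270:370],None,fx=3.7,fy=3.7,interpolation=cv2.INTER_CUBIC))
E
```

```text
156 ............................................................
160 ............................................................
164 ....................######.....######.......................
168 ...................#######.....########.....................
172 ...................######........######.....................
176 ...............##########........#########..................
180 ......#.#################........################...........
184 ......###################........##################.........
188 .......##################........##################.........
192 .......##################........#################..........
196 .......##################.........################..........
200 .......#################..........################..........
204 .......################...........################..........
208 .......#########..........................########..........
212 .......######................................#####..........
216 ............................................................
220 ............................................................
```

View pics/w1z.png

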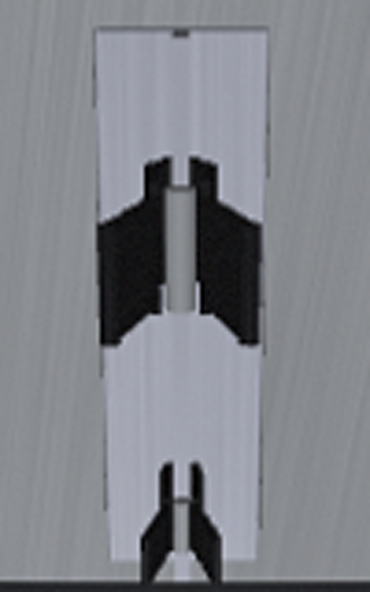

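The zoom shows handle-top corners at crop (98,225), (103,345), (262,222), (258,345), and the coil cylinder from (180,187) to (180,310).

```bash
python3 - <<'E'
from h import *
from go import go
c=cam("wrist"); W=lambda u,v:(270+u/3.7,120+v/3.7)
P=[onz(c,*W(*p),.155) for p in[(98,225),(103,345),(262,222),(258,345)]]
print(np.round(P,4)); m=np.mean(P,0); print("handles",m.round(4))
a,b=onz(c,*W(180,187),.119),onz(c,*W(180,310),.119); print(a,b,"coil",(a+b)/2)
print("rail end",onz(c,*W(180,33),.085), "handle yaw",[np.degrees(np.arctan2(*(P[i]-P[j])[[0,1]])) for i,j in((0,1),(2,3))])
go([*((m+(a+b)/2)/2)[:2],.142],188.8)
t=cam("top")
E
```

```text
[[ 0.5603 -0.3639  0.155 ]
 [ 0.5548 -0.329   0.155 ]
 [ 0.5153 -0.3712  0.155 ]
 [ 0.5106 -0.3352  0.155 ]]
handles [ 0.5352 -0.3498  0.155 ]
[ 0.53843475 -0.37070542  0.119     ] [ 0.53289063 -0.33113253  0.119     ] coil [ 0.53566269 -0.35091897  0.119     ]
rail end [ 0.54482028 -0.41480641  0.085     ] handle yaw [np.float64(171.02760324019616), np.float64(172.51322107786513)]
t 1.7 tcp [ 0.5329 -0.3529  0.2996] yaw -171.92 F [0.1 0.2 0.2] 0.9971895289664656 0.0
rot [ 0.0003  0.0001 -0.0125] cm [-0.22 -0.29 15.76]
```

arm_command:
  deltas:
    - [0, 0, 0, -0.1, -0.2, 2, -1]
    - [0, 0, 0, -0.2, -0.3, 5, -1]
    - [0, 0, 0, -0.2, -0.3, 8, -1]
    - [0, 0, 0, -0.2, -0.3, 11, -1]
    - [0, 0, 0, -0.2, -0.3, 13.5, -1]
    - [0, 0, 0, -0.2, -0.3, 15, -1]
    - [0, 0, 0, -0.2, -0.3, 15.7, -1]
    - [0, 0, 0, -0.2, -0.3, 15.7, -1]

```text
time_s: 2.42
tcp_pos: [0.5351, -0.3501, 0.1409]
ee_rot: [[0.141, -0.99, -0.003], [-0.99, -0.141, 0.001], [-0.002, 0.003, -1.0]]
wrist_force: [0.4, 0.1, 0.4]
gripper_width: 1.0
gripper_force: 0.0
```

arm_command:
  deltas:
    - [0, 0, 0, 0, 0, 0, -0.2]
    - [0, 0, 0, 0, 0, 0, 0.2]
    - [0, 0, 0, 0, 0, 0, 0.5]
    - [0, 0, 0, 0, 0, 0, 0.8]
    - [0, 0, 0, 0, 0, 0, 1]
    - [0, 0, 0, 0, 0, 0, 1]
    - [0, 0, 0, 0, 0, 0, 1]
    - [0, 0, 0, 0, 0, 0, 1]

```text
time_s: 3.08
tcp_pos: [0.5365, -0.3499, 0.1427]
ee_rot: [[0.143, -0.99, 0.0], [-0.99, -0.143, -0.0], [0.0, -0.0, -1.0]]
wrist_force: [-0.8, 0.7, 0.9]
gripper_width: 0.477
gripper_force: 0.4
```

arm_command:
  deltas:
    - [0, 0, 0, 0, 0, 0, 1]
    - [0, 0, 0, 0, 0, 0, 1]
    - [0, 0, 0, 0, 0, 0, 1]
    - [0, 0, 0, 0, 0, 0, 1]
    - [0, 0, 0, 0, 0, 0, 1]
    - [0, 0, 0, 0, 0, 0, 1]
    - [0, 0, 0, 0, 0, 0, 1]
    - [0, 0, 0, 0, 0, 0, 1]

```text
time_s: 3.75
tcp_pos: [0.5365, -0.3499, 0.1425]
ee_rot: [[0.143, -0.99, -0.0], [-0.99, -0.143, -0.0], [0.0, 0.0, -1.0]]
wrist_force: [-0.1, 0.4, -1.6]
gripper_width: 0.215
gripper_force: 30.0
```

arm_command:
  deltas:
    - [0, 0, 0, 0, 0, -0.5, 1]
    - [0, 0, 0, 0, 0, -1.5, 1]
    - [0, 0, 0, 0, 0, -3.5, 1]
    - [0, 0, 0, 0, 0, -6, 1]
    - [0, 0, 0, 0, 0, -9, 1]
    - [0, 0, 0, 0, 0, -11.5, 1]
    - [0, 0, 0, 0, 0, -13, 1]
    - [0, 0, 0, 0, 0, -13, 1]

```text
time_s: 4.42
tcp_pos: [0.5382, -0.3511, 0.2788]
ee_rot: [[0.143, -0.99, 0.009], [-0.99, -0.143, -0.005], [0.006, -0.009, -1.0]]
wrist_force: [0.2, -0.1, 0.4]
gripper_width: 0.219
gripper_force: 30.0
```

```bash
python3 - <<'E'
from h import *
from go import go
go([.613,.012,.272],181)
c=cam("wrist");s=cam("scene")
a=np.vstack([cv2.resize(s["im"][60:260,150:410],(400,308)),c["im"][::1,100:500][:280]]); cv2.imwrite("pics/g1.png",a)
E
```

```text
t 4.4167 tcp [ 0.5382 -0.3511  0.2788] yaw -171.78 F [ 0.2 -0.1  0.4] 0.2191480074355026 29.999555787071586
rot [-0.009  -0.0058  0.126 ] cm [-34.87 -12.59   0.56]
```

View pics/g1.png

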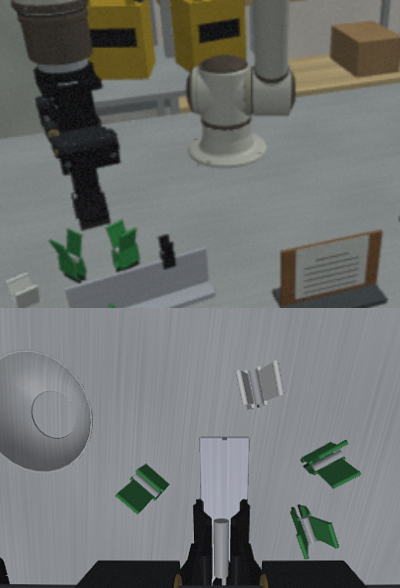

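The clip is held centred and clear of the rail, and the small clip is still in place. Next I move past the board so the wrist camera can look back along its edge.

arm_command:
  deltas:
    - [-0.009, -0.006, 0.02, -2, -0.5, 0, 1]
    - [-0.009, -0.006, 0.04, -5, -1.5, 0, 1]
    - [-0.009, -0.006, 0.06, -9, -3, 0, 1]
    - [-0.009, -0.006, 0.08, -13, -4.5, 0, 1]
    - [-0.009, -0.006, 0.1, -17, -6, 0, 1]
    - [-0.009, -0.006, 0.12, -21, -8, 0, 1]
    - [-0.009, -0.006, 0.126, -25, -10, 0, 1]
    - [-0.009, -0.006, 0.126, -28, -11, 0, 1]

```text
time_s: 5.18
tcp_pos: [0.6052, -0.0551, 0.2706]
ee_rot: [[0.017, -1.0, -0.013], [-1.0, -0.017, 0.005], [-0.005, 0.013, -1.0]]
wrist_force: [1.0, 0.5, -1.6]
gripper_width: 0.219
gripper_force: 30.0
```

```bash
python3 go.py .613 .2 .28 181
```

```text
t 5.1833 tcp [ 0.6052 -0.0551  0.2706] yaw -179.05 F [ 1.   0.5 -1.6] 0.21902787848560928 29.99675645492971
rot [ 0.0125  0.0053 -0.0008] cm [-25.5   -1.19  -0.82]
```

arm_command:
  deltas:
    - [0.01, 0.006, 0, -3.5, -0.2, -0.8, 1]
    - [0.01, 0.006, 0, -7, -0.4, -0.8, 1]
    - [0.01, 0.006, 0, -11, -0.6, -0.8, 1]
    - [0.01, 0.006, 0, -15, -0.8, -0.8, 1]
    - [0.01, 0.006, 0, -19, -1, -0.8, 1]
    - [0.01, 0.006, 0, -22.5, -1.2, -0.8, 1]
    - [0.01, 0.006, 0, -24.5, -1.2, -0.8, 1]
    - [0.01, 0.006, 0, -25.3, -1.2, -0.8, 1]

```text
time_s: 5.85
tcp_pos: [0.6122, 0.1991, 0.2792]
ee_rot: [[0.02, -1.0, -0.003], [-1.0, -0.02, -0.002], [0.002, 0.003, -1.0]]
wrist_force: [0.4, -0.5, -1.6]
gripper_width: 0.214
gripper_force: 30.0
```

arm_command:
  deltas:
    - [0, 0, 0, 0, 0, 0, 1]
    - [0, 0, 0, 0, 0, 0, 1]
    - [0, 0, 0, 0, 0, 0, 1]

```text
time_s: 6.1
tcp_pos: [0.613, 0.1947, 0.2812]
ee_rot: [[0.016, -1.0, -0.001], [-1.0, -0.016, -0.001], [0.001, 0.001, -1.0]]
wrist_force: [0.7, 0.3, -1.2]
gripper_width: 0.218
gripper_force: 30.0
```

```bash
python3 - <<'E'
from h import *
from go import go
go([.613,.012,.272],181)
c=cam("wrist"); cv2.imwrite("pics/w2.png",c["im"])
print(*[proj(c,p).round(0) for p in[(.612,.102,.125),(.614,-.077,.125)]])
E
```

```text
t 6.1 tcp [0.613  0.1947 0.2812] yaw -179.1 F [ 0.7  0.3 -1.2] 0.21760480852242448 29.999451292678714
rot [ 0.0007 -0.0015 -0.0017] cm [18.26  0.29  0.94]
[324. 102.] [ 325. -123.]
```

View pics/w2.png

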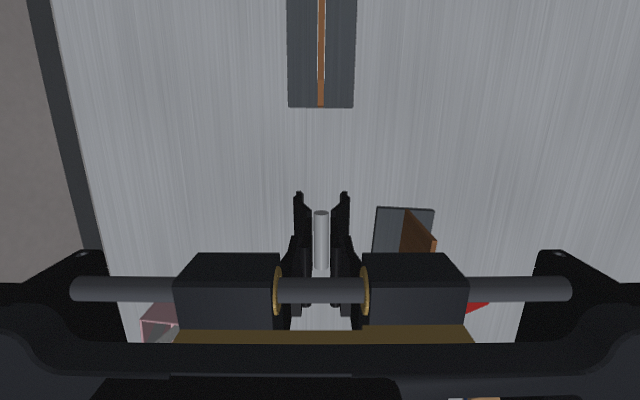

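The wrist view shows the board's left end at about (320,106), with the brown edge running straight up to (321,0). The coil is at columns ~320.

```bash
python3 - <<'E'
from h import *
from go import go
c=cam("wrist"); im=c["im"].astype(int); m=(im[:,:,2]-im[:,:,0]>40)
P=[]
for v in range(0,112,7):
    u=np.where(m[v,290:350])[0]+290
    if len(u): p=onz(c,u.mean(),v,.125); P.append(p); print(v,u.min(),u.max(),p.round(4))
P=np.array(P); k=np.polyfit(P[:,1],P[:,0],1); print(k,np.degrees(np.arctan(k[0])),np.polyval(k,.012))
rows=np.where(m[:,318:323].any(1))[0]; print(rows[rows<150].max(),onz(c,320.5,rows[rows<150].max(),.125))
a,b=onz(c,321,211.5,.256),onz(c,321,268,.256); print("coil",a,b)
E
```

```text
0 319 324 [0.6156 0.014  0.125 ]
7 319 324 [0.6155 0.0196 0.125 ]
14 319 324 [0.6154 0.0253 0.125 ]
21 319 324 [0.6153 0.031  0.125 ]
28 319 324 [0.6152 0.0368 0.125 ]
35 318 323 [0.6161 0.0427 0.125 ]
42 318 323 [0.616  0.0487 0.125 ]
49 318 323 [0.6159 0.0546 0.125 ]
56 318 323 [0.6158 0.0607 0.125 ]
63 318 323 [0.6157 0.0668 0.125 ]
70 318 323 [0.6156 0.073  0.125 ]
77 318 323 [0.6155 0.0793 0.125 ]
84 318 323 [0.6154 0.0857 0.125 ]
91 318 323 [0.6153 0.0921 0.125 ]
98 318 323 [0.6152 0.0986 0.125 ]
105 318 323 [0.6151 0.1052 0.125 ]
[-0.0032027   0.61573627] -0.1835006542512252 0.6156978336002087
106 [0.61510749 0.10612222 0.125     ]
coil [0.61379799 0.17153883 0.256     ] [0.61316929 0.21128817 0.256     ]
```

arm_command:
  deltas:
    - [0, 0, 0, 2, 0, 0, 1]
    - [0, 0, 0, 5, 0, 0, 1]
    - [0, 0, 0, 8.5, 0, 0, 1]
    - [0, 0, 0, 12, 0, 0, 1]
    - [0, 0, 0, 15, 0.1, 1, 1]
    - [0, 0, 0, 17, 0.1, 2.5, 1]
    - [0, 0, 0, 18.1, 0.1, 4, 1]
    - [0, 0, 0, 18.1, 0.1, 4, 1]

```text
time_s: 6.87
tcp_pos: [0.6131, 0.0113, 0.2388]
ee_rot: [[0.012, -1.0, -0.006], [-1.0, -0.012, -0.001], [0.001, 0.006, -1.0]]
wrist_force: [-0.2, 0.5, -2.0]
gripper_width: 0.213
gripper_force: 30.0
```

arm_command:
  deltas:
    - [0, 0, 0, 0, 0, 0, 1]
    - [0, 0, 0, 0, 0, 0, 1]

```text
time_s: 7.03
tcp_pos: [0.6158, 0.0148, 0.2429]
ee_rot: [[0.017, -1.0, 0.002], [-1.0, -0.017, -0.001], [0.001, -0.002, -1.0]]
wrist_force: [-0.6, 1.2, -0.8]
gripper_width: 0.219
gripper_force: 30.0
```

```bash
python3 - <<'E'
from h import *
from go import go
go([.6152,.014,.182],180.7)
c=cam("wrist");s=cam("scene")
a=np.vstack([cv2.resize(s["im"][110:290,300:440],(467,600))]); w=c["im"][100:400,240:400]
cv2.imwrite("pics/g2.png",np.hstack([a,cv2.resize(w,(320,600))]))
E
```

```text
t 7.0333 tcp [0.6158 0.0148 0.2429] yaw -179.05 F [-0.6  1.2 -0.8] 0.2188343651879568 29.999547586776316
rot [-0.0024 -0.0006  0.0044] cm [0.07 0.08 6.09]
```

View pics/g2.png

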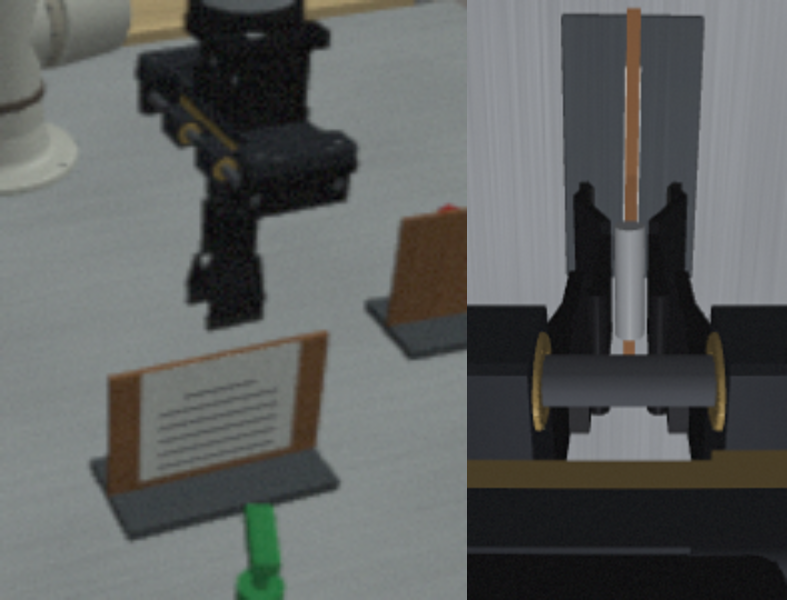

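The board edge runs straight between the open jaws (crop column ~631, coil ~630). Its far end is at wrist pixel (323,105).

```bash
python3 - <<'E'
from h import *
c=cam("wrist"); print(onz(c,323.5,104.5,.125),onz(c,321.7,209,.125),onz(c,321,273,.125))
a,b=onz(c,321.7,211,.219),onz(c,321.2,268.5,.219); print("coil",a,b,(a+b)/2)
E
```

```text
[ 0.61590502 -0.07304208  0.125     ] [0.61565482 0.02243387 0.125     ] [0.61504728 0.09264022 0.125     ]
coil [ 0.61631478 -0.00815383  0.219     ] [0.61588137 0.03199771 0.219     ] [0.61609808 0.01192194 0.219     ]
```

arm_command:
  deltas:
    - [0, 0, 0.003, -0.1, 0, 0.7, 1]
    - [0, 0, 0.003, -0.2, 0, 1.7, 1]
    - [0, 0, 0.003, -0.2, 0, 2.7, 1]
    - [0, 0, 0.003, -0.2, 0, 3.7, 1]
    - [0, 0, 0.003, -0.2, 0, 4.7, 1]
    - [0, 0, 0.003, -0.2, 0, 5.6, 1]
    - [0, 0, 0.003, -0.2, 0, 6.1, 1]
    - [0, 0, 0.003, -0.2, 0, 6.1, 1]

```text
time_s: 7.85
tcp_pos: [0.6145, 0.0168, 0.1789]
ee_rot: [[0.014, -1.0, -0.003], [-1.0, -0.014, -0.001], [0.001, 0.003, -1.0]]
wrist_force: [-0.5, -0.2, -2.5]
gripper_width: 0.218
gripper_force: 30.0
```

arm_command:
  deltas:
    - [0, 0, 0, 0, 0, 0, 1]
    - [0, 0, 0, 0, 0, 0, 1]
    - [0, 0, 0, 0, 0, 0, 1]

```text
time_s: 8.1
tcp_pos: [0.6158, 0.017, 0.1817]
ee_rot: [[0.014, -1.0, 0.002], [-1.0, -0.014, -0.0], [0.0, -0.002, -1.0]]
wrist_force: [0.1, 0.0, -1.2]
gripper_width: 0.217
gripper_force: 30.0
```

Now open gradually and then let go fully.

arm_command:
  deltas:
    - [0, 0, 0, 0, 0, 0, 0.5]
    - [0, 0, 0, 0, 0, 0, 0.4]
    - [0, 0, 0, 0, 0, 0, 0.3]
    - [0, 0, 0, 0, 0, 0, 0.2]
    - [0, 0, 0, 0, 0, 0, 0.1]
    - [0, 0, 0, 0, 0, 0, -0.2]
    - [0, 0, 0, 0, 0, 0, -0.6]
    - [0, 0, 0, 0, 0, 0, -1]

```text
time_s: 8.77
tcp_pos: [0.6155, 0.017, 0.1811]
ee_rot: [[0.014, -1.0, 0.001], [-1.0, -0.014, -0.001], [0.001, -0.001, -1.0]]
wrist_force: [0.5, -1.0, 0.3]
gripper_width: 0.591
gripper_force: 0.0
```

arm_command:
  deltas:
    - [0, 0, 0, 0, 0, 0, -1]
    - [0, 0, 0, 0, 0, 0, -1]
    - [0, 0, 0, 0, 0, 0, -1]
    - [0, 0, 0, 0, 0, 0, -1]
    - [0, 0, 0, 0, 0, 0, -1]
    - [0, 0, 0, 0, 0, 0, -1]
    - [0, 0, 0, 0, 0, 0, -1]
    - [0, 0, 0, 0, 0, 0, -1]

```text
time_s: 9.43
tcp_pos: [0.6153, 0.017, 0.1809]
ee_rot: [[0.014, -1.0, 0.001], [-1.0, -0.014, -0.001], [0.001, -0.001, -1.0]]
wrist_force: [0.0, -0.0, -0.2]
gripper_width: 0.993
gripper_force: 0.0
```

arm_command:
  deltas:
    - [0, 0, 0, 0, 0, -1, -1]
    - [0, 0, 0, 0, 0, -2.5, -1]
    - [0, 0, 0, 0, 0, -5, -1]
    - [0, 0, 0, 0, 0, -8, -1]
    - [0, 0, 0, -3, 0, -11, -1]
    - [0, 0, 0, -6, 0, -12, -1]
    - [0, 0, 0, -9, 0, -12, -1]
    - [0, 0, 0, -12, 0, -12, -1]

```text
time_s: 10.1
tcp_pos: [0.6139, 0.1382, 0.3036]
ee_rot: [[0.013, -1.0, 0.004], [-1.0, -0.013, 0.001], [-0.001, -0.005, -1.0]]
wrist_force: [0.0, 0.1, -1.2]
gripper_width: 1.001
gripper_force: 0.0
```

arm_command:
  deltas:
    - [0, 0, 0, -2, 0, 0, -1]
    - [0, 0, 0, -2, 0, 0, -1]
    - [0, 0, 0, -2, 0, 0, -1]

```text
time_s: 10.35
tcp_pos: [0.6132, 0.158, 0.3014]
ee_rot: [[0.016, -1.0, 0.001], [-1.0, -0.016, -0.001], [0.001, -0.001, -1.0]]
wrist_force: [0.3, 0.6, 0.5]
gripper_width: 0.998
gripper_force: 0.0
```

```bash
python3 - <<'E'
from h import *
c=cam("wrist");s=cam("scene")
a=cv2.resize(s["im"][160:280,310:420],(440,480)); w=cv2.resize(c["im"][0:240,235:405],(340,480))
cv2.imwrite("pics/g3.png",np.hstack([a,w])); print(sense()["tcp_pos"])
E
```

```text
[0.61327586 0.15650664 0.3013237 ]
```

View pics/g3.png

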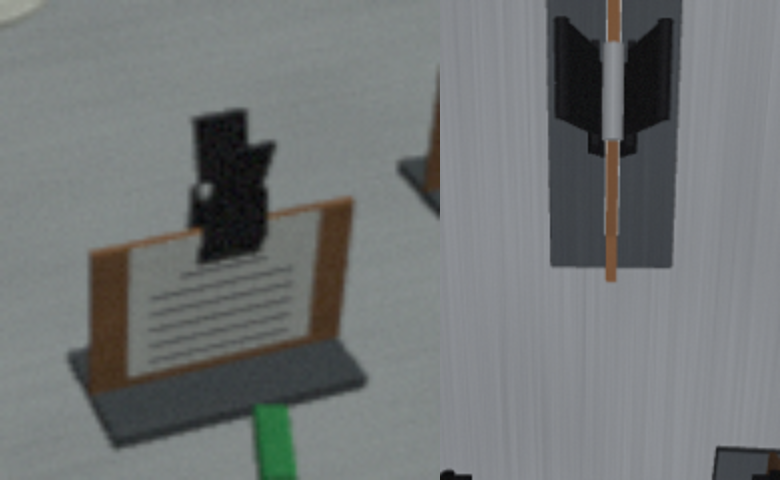

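The clip sits upright and square on the board, over the sheet. I'll check how well it is centred.

```bash
python3 - <<'E'
from h import *
s=cam("scene"); c=cam("wrist")
def onx(u,v,x): d=ray(s,310+u/4,160+v/4); return s["C"]+d*(x-s["C"][0])/d[0]
for p,x in[((90,252),.6185),((353,201),.6185),((200,262),.625),((266,248),.625)]: print(onx(*p,x).round(4))
W=lambda u,v:(235+(u-440)/2,v/2)
print("wrist end",onz(c,*W(611,281),.125), "coil",[onz(c,*W(613,v),.159).round(4) for v in(41,139)],"tops",[onz(c,*W(*p),.195).round(4) for p in((556,17),(556,117),(671,19),(671,118))])
E
```

```text
[ 0.6185 -0.0772  0.1283]
[0.6185 0.1024 0.1247]
[ 0.625  -0.0061  0.1075]
[0.625  0.0393 0.1072]
wrist end [0.61481158 0.10340995 0.125     ] coil [array([ 0.6153, -0.0037,  0.159 ]), array([0.6147, 0.0363, 0.159 ])] tops [array([ 0.637 , -0.0017,  0.195 ]), array([0.6375, 0.0333, 0.195 ]), array([ 0.5933, -0.0015,  0.195 ]), array([0.5919, 0.0331, 0.195 ])]
```

```bash
python3 -c "
from station import finish_job
print(finish_job())"
```

```text
the job is handed in; nothing more can be done
None
```

The large clip is on the record-sheet board's top edge, upright and square, gripping board and sheet about 3 mm off the measured middle. I let go of it and handed the job in at about 10.5 s; the small clip was never touched.

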